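Set the stock tags on the ring board

ROBOT

A 6-joint arm with a two-finger parallel gripper is mounted at the origin on the work surface; the furniture and walls round the work are solid. World frame = base frame: x ahead of the robot, y to its left, z up, the work surface at z = 0. Lengths are in m, angles in degrees, forces in N, time in s.
With the tool pointing down it reaches from about 0.375 to 0.9 m from the base axis. Payload 3.1 kg.
Tool frame: the origin (TCP) lies on the centre line of the jaws, within the pads' length; the fingertips stand 14 mm ahead of it and the grasp point (between the pads) lies 5 mm behind it (bot.tips_ahead is the distance from the TCP to the fingertips, in m); z points along the fingers, y is the line along which they close (so a half turn about z gives the same grasp; the last joint's range is limited). The gripper opens to 87 mm and grips with 3 to 60 N. Pads are 19 mm wide; open, the fingers measure 117 mm over their backs; the gripper's body (75 mm by 190 mm) begins 51 mm behind the grasp point.
Start: joints at [-79.211, 30.224, 82.088, -0, 67.689, -10.227], TCP at [0.224, -0.583, 0.237] pointing down, gripper open.
Joint ranges: [-176.69, 176.69], [-43.24, 126.21], [12.49, 139.97], [-82, 262], [0, 151.66], [-163.58, 163.58]. Speed limits (degrees/s): [159.86, 159.86, 180, 180, 180, 180].

INTERFACE

Orientations are given as a 3x3 rotation matrix whose columns are the frame's x, y, z axes.
In Python, from rig import bot gives the robot as it stands.
- The arm moves only by the tool play_rows, never from a script. Its argument "moves" is a list that holds one entry, the list of rows, each a list of 6 numbers: the shift along the tool's x, y, z in mm, then the turn, a rotation vector about the tool's x, y, z in rad. A call has 1 to 5 rows; each row shifts and turns the commanded pose from where the row before left it, along the tool's axes as they then stand; what a row does not reach is not made up. A row lasts 1/10 s, in which the tool goes at most 50 mm and 8.59 degrees, less where a joint would pass 70% of its speed; a pose out of reach is approached as far as the arm can. A call with a gripper value outside its range is refused whole. "fingers" is the opening, from -1 (shut) to 1 (fully open), set as the call begins (left out, the last holds). The fingers move at their own pace and stop on an object; the grip force is fixed at half the most. Time passes only in rows, so rows that do not move let the fingers close. It gives the time, the measured TCP pose, the force, the opening and the grip force at its end, in the units of the state.
- bot.read_state(): the state, without advancing time (a new reading comes with each control period).
- bot.capture(name): name is "scene" or "top" or "wrist"; returns a dict with "image" (400x640x3 uint8, blue, green, red), "fx", "fy", "cx", "cy" (pixels), "R" (3x3) and "t" (3): a world point X has camera coordinates R X + t. Camera axes: x right, y down, z forward; pixel columns grow to the right and rows downward; lengths in m; the calibration is good to about 2 mm. A picture is of the moment at which its call begins. There is no depth.
- bot.hand_in(): hands the job in; it is judged then, once.
Trained networks look in a picture, given as the dict that the camera call returned (one of the last four; its "shot" number tells which), for a name from the list of things; names that differ only in an ending like _2 or _b are one class to them, and where a whole thing is asked for, a point or a joint stands for the part that bears it (a point fixed in the world has none). Each returns a list of dicts, best first, with "confidence" (0 to 1); they miss things now and then, are a little off and sometimes report something else, mostly with a low value. They report only what shows in the picture. A call takes as long as a camera call.
- bot.search_frame(picture, query): "centre" ([column, row] in pixels, amid what is visible of it).
- bot.silhouettes(picture, query): "pixels" (400x640 bool, what is visible of it) and "centre" ([column, row] in pixels, amid what is visible of it).
- bot.pinpoint(picture, query): "centre" ([column, row] in pixels: a listed point, or the origin of a listed thing).
The state is a dict: "time_s": time; "joint_positions": joint angles; "qvel": joint speeds; "tau": joint torques, N m; "position": TCP position; "tcp_rot": TCP orientation; "force": force on the tool from outside, world axes, zero at the start; "moment": the same for the moment, N m; "opening": opening from 0.0 (shut) to 1.0 (fully open); "grasp_force": force on a finger pad.
Only numpy, scipy, OpenCV 4.12 (cv2) and the standard library are available. Lean on these libraries where they do the work, as an engineer would, in place of code of your own. Each camera call takes 0.05 s, during which the arm holds its last target. There are 200 camera calls.

TASK

Each of the four bins on the stock board has a hinged flip tag in front of it. Push the tags over gently with the fingertips so that only a full bin (one holding a stack of three rings) shows the face with the raised ring, its tag leaning back towards the bin, and the bins with fewer rings show the face with the bar, their tags leaning towards the robot. Leave alone any tag that is already right, and do not lift or shift the rings or the loose things beside the board.

Things in the scene. Friction and masses are not known exactly. Their poses are not given: they have to be found in the camera images.
- board: grey stock board fixed to the bench, 230 mm (x) by 375 mm (y), plate 10 mm thick. Origin: centre of its underside; x away from the robot, y left along the bins. Far side: four shallow bins, 90 mm apart, rims 14 mm above the plate, centres at x = +55 mm, y = -135, -45, +45, +135 mm. Near side: a flip-tag stand before each bin, hinge line at x = -85 mm.
- stand_1: fixed steel stand of flip tag 1, 44 mm (x) by 76 mm (y), cheeks 40 mm high; its place on the board varies. Origin: centre of its underside, on the plate (10 mm above the bench); x points straight to its bin, y along the hinge. The tag's hinge axis runs along y, 35 mm above the origin.
- tag_1 (a joint): flip tag 1: 60 g aluminium plate, 60 mm wide, 4 mm thick, free edge 58 mm from the hinge. 0 = leans 40 deg from upright to -x of its stand (robot side), raised-bar face up; 0.7 = upright; 1.4 = leans 40 deg to +x (its bin), face with raised ring (38 mm) up. At rest the free edge is 37 mm out from the hinge line, 44 mm above it. No spring: past upright it falls on to the other rest.
- bin_1 (a point): centre of the floor of the bin that belongs to flip tag 1, 140 mm beyond the hinge line along the stand's x
- stand_2: fixed steel stand of flip tag 2, 44 mm (x) by 76 mm (y), cheeks 40 mm high; its place on the board varies. Origin: centre of its underside, on the plate (10 mm above the bench); x points straight to its bin, y along the hinge. The tag's hinge axis runs along y, 35 mm above the origin.
- tag_2 (a joint): flip tag 2: 60 g aluminium plate, 60 mm wide, 4 mm thick, free edge 58 mm from the hinge. 0 = leans 40 deg from upright to -x of its stand (robot side), raised-bar face up; 0.7 = upright; 1.4 = leans 40 deg to +x (its bin), face with raised ring (38 mm) up. At rest the free edge is 37 mm out from the hinge line, 44 mm above it. No spring: past upright it falls on to the other rest.
- bin_2 (a point): centre of the floor of the bin that belongs to flip tag 2, 140 mm beyond the hinge line along the stand's x
- stand_3: fixed steel stand of flip tag 3, 44 mm (x) by 76 mm (y), cheeks 40 mm high; its place on the board varies. Origin: centre of its underside, on the plate (10 mm above the bench); x points straight to its bin, y along the hinge. The tag's hinge axis runs along y, 35 mm above the origin.
- tag_3 (a joint): flip tag 3: 60 g aluminium plate, 60 mm wide, 4 mm thick, free edge 58 mm from the hinge. 0 = leans 40 deg from upright to -x of its stand (robot side), raised-bar face up; 0.7 = upright; 1.4 = leans 40 deg to +x (its bin), face with raised ring (38 mm) up. At rest the free edge is 37 mm out from the hinge line, 44 mm above it. No spring: past upright it falls on to the other rest.
- bin_3 (a point): centre of the floor of the bin that belongs to flip tag 3, 140 mm beyond the hinge line along the stand's x
- stand_4: fixed steel stand of flip tag 4, 44 mm (x) by 76 mm (y), cheeks 40 mm high; its place on the board varies. Origin: centre of its underside, on the plate (10 mm above the bench); x points straight to its bin, y along the hinge. The tag's hinge axis runs along y, 35 mm above the origin.
- tag_4 (a joint): flip tag 4: 60 g aluminium plate, 60 mm wide, 4 mm thick, free edge 58 mm from the hinge. 0 = leans 40 deg from upright to -x of its stand (robot side), raised-bar face up; 0.7 = upright; 1.4 = leans 40 deg to +x (its bin), face with raised ring (38 mm) up. At rest the free edge is 37 mm out from the hinge line, 44 mm above it. No spring: past upright it falls on to the other rest.
- bin_4 (a point): centre of the floor of the bin that belongs to flip tag 4, 140 mm beyond the hinge line along the stand's x
- stack_low_c (a point): lowest ring of the stack of three: loose steel bearing ring, 68 mm outside, 20 mm high; the point is its centre, half-way up. Its bin varies.
- stack_mid_c (a point): middle ring of the stack of three: loose steel bearing ring, 66 mm outside, 18 mm high; the point is its centre, half-way up. Its bin varies.
- stack_top_c (a point): top ring of the stack of three: loose steel bearing ring, 66 mm outside, 16 mm high; the point is its centre, half-way up. Its bin varies.
- pair_low_c (a point): lower ring of the stack of two: loose steel bearing ring, 64 mm outside, 22 mm high; the point is its centre, half-way up. Its bin varies.
- pair_top_c (a point): upper ring of the stack of two: loose steel bearing ring, 64 mm outside, 18 mm high; the point is its centre, half-way up. Its bin varies.
- single_1_c (a point): ring lying alone in a bin: loose steel bearing ring, 70 mm outside, 24 mm high; the point is its centre, half-way up. Its bin varies.
- single_2_c (a point): ring lying alone in a bin: loose steel bearing ring, 62 mm outside, 20 mm high; the point is its centre, half-way up. Its bin varies.
- by_v_block_c (a point): grey steel V-block, 40 x 48 x 34 mm, standing loose on the bench beside the board; the point is its centre
- by_setting_ring_6_c (a point): small loose bearing ring, 50 mm outside, 16 mm high, on the bench beside the board, in no bin; the point is its centre
- by_plug_gauge_1_c (a point): plug gauge, a rod 22 mm thick and 104 mm long lying loose on the bench left of the board; the point is its centre

How it is judged (in metres and radians):
At the end, for the whole second after the job is handed in: Every tag whose bin holds a stack of three rests towards its bin (joint above 1.3 rad), every other tag rests towards the robot (joint below 0.1 rad), all tags are still (under 0.1 rad/s), and all rings lie within 2 cm of where they began (((horizontal distance between stack_top_c and bin_1 below 0.04 m and value of joint tag_1 above 1.3 rad) or (not (horizontal distance between stack_top_c and bin_1 below 0.04 m) and value of joint tag_1 below 0.1 rad)) and ((horizontal distance between stack_top_c and bin_2 below 0.04 m and value of joint tag_2 above 1.3 rad) or (not (horizontal distance between stack_top_c and bin_2 below 0.04 m) and value of joint tag_2 below 0.1 rad)) and ((horizontal distance between stack_top_c and bin_3 below 0.04 m and value of joint tag_3 above 1.3 rad) or (not (horizontal distance between stack_top_c and bin_3 below 0.04 m) and value of joint tag_3 below 0.1 rad)) and ((horizontal distance between stack_top_c and bin_4 below 0.04 m and value of joint tag_4 above 1.3 rad) or (not (horizontal distance between stack_top_c and bin_4 below 0.04 m) and value of joint tag_4 below 0.1 rad)) and velocity of joint tag_1 between -0.1 and 0.1 rad/s and velocity of joint tag_2 between -0.1 and 0.1 rad/s and velocity of joint tag_3 between -0.1 and 0.1 rad/s and velocity of joint tag_4 between -0.1 and 0.1 rad/s and distance of each of stack_low_c, stack_mid_c, stack_top_c, pair_low_c, pair_top_c, single_1_c, single_2_c from where it was at the start of the episode below 0.02 m); the robot touches nothing.
It fails at once if a ring in the bins is lifted by more than 8 mm or shifted by more than 2 cm (distance of any of stack_low_c, stack_mid_c, stack_top_c, pair_low_c, pair_top_c, single_1_c, single_2_c from where it was at the start of the episode above 0.02 m or height (world z) of any of stack_low_c, single_2_c above 0.028 m or height (world z) of stack_mid_c above 0.047 m or height (world z) of stack_top_c above 0.064 m or height (world z) of pair_low_c above 0.029 m or height (world z) of pair_top_c above 0.049 m or height (world z) of single_1_c above 0.03 m).
It fails at once if a loose thing beside the board is shifted by more than 2 cm (distance of any of by_v_block_c, by_setting_ring_6_c, by_plug_gauge_1_c from where it was at the start of the episode above 0.02 m).
It fails at once if a tag that was right from the start is flipped over ((horizontal distance between stack_top_c and bin_1 below 0.04 m and value of joint tag_1 below 0.6 rad) or (horizontal distance between stack_top_c and bin_2 below 0.04 m and value of joint tag_2 below 0.6 rad) or (horizontal distance between stack_top_c and bin_3 below 0.04 m and value of joint tag_3 below 0.6 rad) or (not (horizontal distance between stack_top_c and bin_4 below 0.04 m) and value of joint tag_4 above 0.8 rad)).
It fails at once if a tag or its stand is pressed or squeezed with more than 20 N (contact force between any of stand_1, stand_2, stand_3, stand_4 and the arm above 20 N or contact force between any of stand_1, stand_2, stand_3, stand_4 and the fingers above 20 N).
It also fails if it takes over 61 s, if anything falls off the work surface, if the arm or the gripper's body presses on something with over 40 N, if the wrist force passes 120 N, or if a joint passes its speed limit or range.

## Working session

There is one attempt and no reset: what is moved stays moved. The work goes in short steps, Python scripts to look and compute and a tool call to move; the robot and the scene stay as the last step left them, time stands still between calls to the robot, and variables do not carry over. Pictures are saved under pics/ and viewed, at most 10 in all, crops included, and the job is handed in when it is done.

Besides the shell and the picture viewer there is one more tool, called after ">>>" as name(argument=value, ...), one argument or row to a line, values as JSON. play_rows: Moves the arm, as the interface text tells. Its arguments: {"type":"object","properties":{"moves":{"type":"array","items":{"type":"array","items":{"type":"array","items":{"type":"number"}}}},"fingers":{"type":"number"}},"required":["moves"]}

```bash
mkdir -p pics; cat > h.py <<'E'
import numpy as np, cv2
from rig import bot
def ray(c,p):
    d=np.array([(p[0]-c["cx"])/c["fx"],(p[1]-c["cy"])/c["fy"],1.]);R=np.array(c["R"]);return -R.T@np.array(c["t"]),R.T@d
def onz(c,p,z):
    o,d=ray(c,p);return o+d*(z-o[2])/d[2]
def proj(c,X):
    q=np.array(c["R"])@np.array(X)+np.array(c["t"]);return [c["fx"]*q[0]/q[2]+c["cx"],c["fy"]*q[1]/q[2]+c["cy"]]
E
python3 - <<'E'
from h import *
for n in ["top","scene"]:
    c=bot.capture(n);cv2.imwrite(f"pics/{n}0.png",c["image"])
    print(n,"cam",ray(c,[320,200])[0].round(3))
    for q,z in [("stand_1",.01),("board",0),("stack_top_c",.056),("pair_top_c",.041),("single_1_c",.022),("bin_1",.01),("tag_1",.045)]:
        print(q,[(np.round(r["centre"]).tolist(),round(r["confidence"],2),onz(c,r["centre"],z).round(3)[:2].tolist()) for r in bot.pinpoint(c,q)][:6])
s=bot.read_state();print(s["time_s"],s["position"],np.round(s["tcp_rot"],3).tolist())
E
```

```text
top cam [ 0.467 -0.164  0.898]
stand_1 [([353.0, 227.0], 0.97, [0.521, -0.231]), ([391.0, 219.0], 0.93, [0.54, -0.323]), ([317.0, 227.0], 0.68, [0.522, -0.143]), ([283.0, 236.0], 0.58, [0.501, -0.059])]
board [([331.0, 194.0], 0.78, [0.606, -0.177])]
stack_top_c [([388.0, 159.0], 0.64, [0.681, -0.312]), ([349.0, 168.0], 0.58, [0.66, -0.221])]
pair_top_c [([314.0, 172.0], 0.65, [0.654, -0.137]), ([356.0, 222.0], 0.42, [0.532, -0.234])]
single_1_c [([279.0, 173.0], 0.64, [0.657, -0.048]), ([317.0, 227.0], 0.55, [0.523, -0.142])]
bin_1 []Traceback (most recent call last):
  File "<stdin>", line 6, in <module>
ValueError: it knows: bin, board, by_plug_gauge_1, by_setting_ring_6, by_v_block, pair_low, pair_top, single_1, single_2, stack_low, stack_mid, stack_top, stand
```

View pics/top0.png

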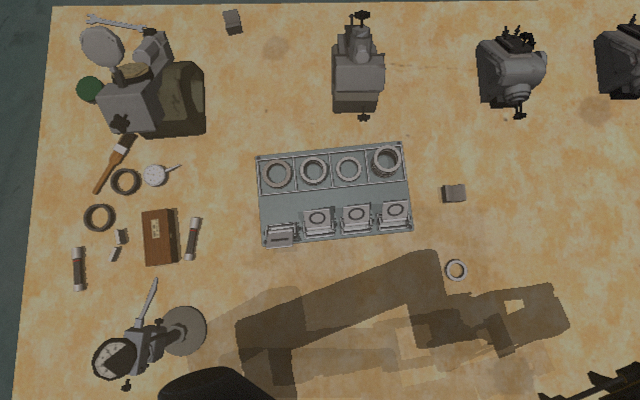

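```bash
python3 - <<'E'
from h import *
c=bot.capture("top");a=cv2.resize(c["image"][140:255,245:420],None,fx=4,fy=4,interpolation=cv2.INTER_CUBIC);cv2.imwrite("pics/topc.png",a)
for q,z in [("stack_low_c",.02),("stack_mid_c",.038),("single_2_c",.02)]:
    print(q,[(np.round(r["centre"]).tolist(),round(r["confidence"],2)) for r in bot.pinpoint(c,q)][:6])
c=bot.capture("scene");cv2.imwrite("pics/scene0.png",c["image"])
print("cam",ray(c,[320,200])[0].round(3))
for q,z in [("stand_1",.01),("board",0),("stack_top_c",.056),("stack_mid_c",.038),("pair_top_c",.041),("single_1_c",.022)]:
    print(q,[(np.round(r["centre"]).tolist(),round(r["confidence"],2),onz(c,r["centre"],z).round(3)[:2].tolist()) for r in bot.pinpoint(c,q)][:6])
s=bot.read_state();print(s["time_s"],s["position"],np.round(s["tcp_rot"],3).tolist(),s["opening"])
E
```

```text
stack_low_c [([388.0, 165.0], 0.53), ([348.0, 167.0], 0.41), ([276.0, 172.0], 0.17)]
stack_mid_c [([384.0, 164.0], 0.54)]
single_2_c [([346.0, 167.0], 0.85)]
cam [ 0.161 -0.753  0.89 ]
stand_1 [([318.0, 244.0], 0.96, [0.525, -0.234]), ([295.0, 222.0], 0.95, [0.515, -0.147]), ([272.0, 201.0], 0.95, [0.504, -0.055]), ([347.0, 268.0], 0.61, [0.539, -0.325])]
board [([333.0, 217.0], 0.78, [0.604, -0.181])]
stack_top_c [([394.0, 220.0], 0.93, [0.69, -0.305]), ([338.0, 192.0], 0.72, [0.634, -0.161])]
stack_mid_c [([390.0, 228.0], 0.49, [0.676, -0.307]), ([394.0, 223.0], 0.31, [0.693, -0.302])]
pair_top_c [([336.0, 187.0], 0.65, [0.648, -0.132]), ([319.0, 243.0], 0.3, [0.514, -0.25])]
single_1_c [([316.0, 171.0], 0.9, [0.65, -0.043])]
0.9 [ 0.22417622 -0.58339827  0.23656383] [[0.933, 0.359, 0.0], [0.359, -0.933, -0.0], [0.0, 0.0, -1.0]] 1.0024547230079963
```

View pics/topc.png

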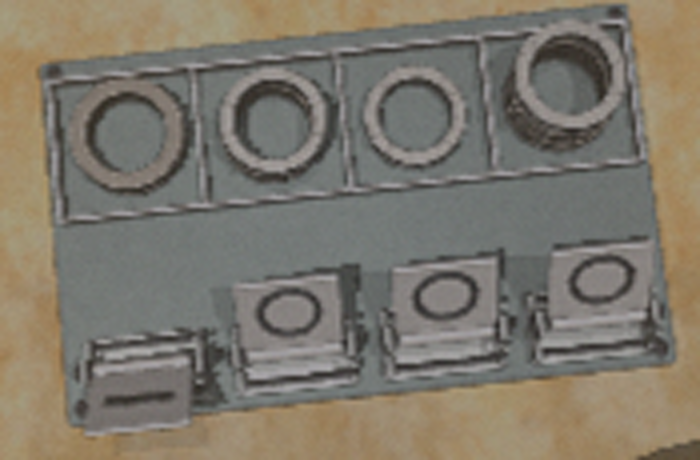

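View pics/scene0.png

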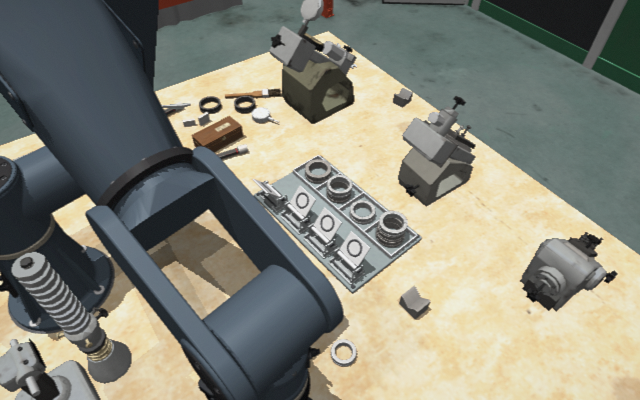

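Bins from right to left (top crop) hold a stack of three, one, two and one. The three right-hand tags show the ring and the leftmost shows the bar. So the two middle tags have to go over towards the robot. I'm closing the fingers, turning square to the board and moving behind the tag at y≈-0.233.

>>> play_rows(
  moves=[
    [[0, 0, 0, 0, 0, 0.115], [0, 0, 0, 0, 0, 0.115], [31, -23, 0, 0, 0, 0], [31, -23, 0, 0, 0, 0], [31, -23, 0, 0, 0, 0]],
  ],
  fingers=-1,
)

```text
time_s: 1.4
position: [0.3074, -0.5017, 0.2365]
tcp_rot: [[0.991, 0.135, 0.0], [0.135, -0.991, -0.0], [0.0, 0.0, -1.0]]
force: [-0.0, -0.1, 0.2]
opening: 0.631
grasp_force: 0.0
```

>>> play_rows(
  moves=[
    [[31, -23, 0, 0, 0, 0], [31, -23, 0, 0, 0, 0], [31, -23, 0, 0, 0, 0], [31, -23, 0, 0, 0, 0], [31, -23, 0, 0, 0, 0]],
  ],
)

```text
time_s: 1.9
position: [0.4458, -0.3661, 0.2367]
tcp_rot: [[0.991, 0.136, 0.0], [0.136, -0.991, -0.0], [0.0, 0.0, -1.0]]
force: [0.2, -0.3, -0.4]
opening: 0.177
grasp_force: 0.0
```

>>> play_rows(
  moves=[
    [[31, -23, 0, 0, 0, 0], [31, -23, 0, 0, 0, 0], [31, -23, 0, 0, 0, 0], [31, -23, 0, 0, 0, 0], [31, -23, 0, 0, 0, 0]],
  ],
)

```text
time_s: 2.4
position: [0.5837, -0.231, 0.2367]
tcp_rot: [[0.991, 0.136, 0.0], [0.136, -0.991, -0.0], [0.0, 0.0, -1.0]]
force: [0.5, -0.8, 0.8]
opening: 0.007
grasp_force: 0.0
```

>>> play_rows(
  moves=[
    [[0, 0, 0, 0, 0, 0], [0, 0, 0, 0, 0, 0]],
  ],
)

```text
time_s: 2.6
position: [0.5828, -0.2315, 0.2363]
tcp_rot: [[0.99, 0.139, -0.001], [0.139, -0.99, -0.0], [-0.001, 0.0, -1.0]]
force: [-0.0, -0.1, -0.4]
opening: 0.006
grasp_force: 0.0
```

>>> play_rows(
  moves=[
    [[8, -6, 0, 0, 0, 0], [0, 0, 35, 0, 0, 0], [0, 0, 35, 0, 0, 0], [0, 0, 0, 0, 0, 0]],
  ],
)

```text
time_s: 3.0
position: [0.5859, -0.2242, 0.162]
tcp_rot: [[0.991, 0.134, -0.01], [0.135, -0.991, 0.006], [-0.009, -0.007, -1.0]]
force: [-1.1, 0.5, -0.1]
opening: 0.002
grasp_force: 0.0
```

```bash
python3 - <<'E'
from h import *
c=bot.capture("top");a=c["image"][130:255,235:435].copy();cv2.imwrite("pics/t1.png",cv2.resize(a,None,fx=4,fy=4,interpolation=cv2.INTER_CUBIC))
c=bot.capture("wrist");cv2.imwrite("pics/w1.png",c["image"])
print([onz(c,r["centre"],.01).round(3)[:2].tolist()+[round(r["confidence"],2)] for r in bot.pinpoint(c,"stand_1")])
E
```

```text
[[0.515, -0.15, 0.73], [0.513, -0.058, 0.69]]
```

View pics/w1.png

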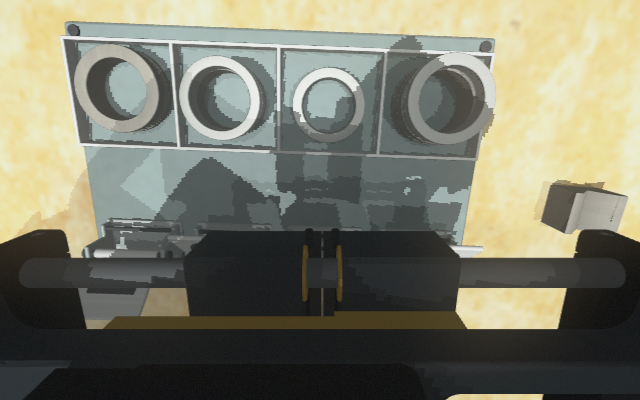

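The wrist view shows, left to right, a single, a pair (two edges), a single and the stack of three. The fingers are in front of bin 2's ring with space below, so I'm going down behind the tag.

>>> play_rows(
  moves=[
    [[0, 0, 20, 0, 0, 0], [0, 0, 20, 0, 0, 0], [0, 0, 20, 0, 0, 0], [0, 0, 13, 0, 0, 0], [0, 0, 0, 0, 0, 0]],
  ],
)

```text
time_s: 3.65
position: [0.5895, -0.2253, 0.0933]
tcp_rot: [[0.991, 0.136, -0.001], [0.136, -0.991, 0.0], [-0.001, -0.001, -1.0]]
force: [0.1, -0.0, -0.6]
opening: 0.004
grasp_force: 0.0
```

>>> play_rows(
  moves=[
    [[-10, 0, 0, 0, 0, 0], [-10, 0, 0, 0, 0, 0], [-10, 0, 0, 0, 0, 0], [-8, 0, 0, 0, 0, 0], [-8, 0, 0, 0, 0, 0]],
  ],
)

```text
time_s: 4.15
position: [0.5432, -0.2316, 0.094]
tcp_rot: [[0.991, 0.136, 0.0], [0.136, -0.991, -0.0], [0.0, 0.0, -1.0]]
force: [0.5, -0.1, 0.2]
opening: 0.005
grasp_force: 0.1
```

>>> play_rows(
  moves=[
    [[-6, 0, 0, 0, 0, 0], [-6, 0, 0, 0, 0, 0], [-6, 0, 0, 0, 0, 0], [-6, 0, 0, 0, 0, 0], [0, 0, 0, 0, 0, 0]],
  ],
)

```text
time_s: 4.65
position: [0.5194, -0.2346, 0.0934]
tcp_rot: [[0.991, 0.136, -0.001], [0.136, -0.991, 0.001], [-0.001, -0.001, -1.0]]
force: [-0.4, 0.4, -0.7]
opening: 0.004
grasp_force: 0.0
```

```bash
python3 - <<'E'
from h import *
c=bot.capture("scene");a=c["image"][140:320,200:450].copy();cv2.imwrite("pics/s2.png",cv2.resize(a,None,fx=3,fy=3,interpolation=cv2.INTER_CUBIC))
s=bot.read_state();print(s["position"],s["force"])
E
```

```text
[ 0.52003963 -0.23474674  0.09348496] [-1.13143092 -0.27336438  0.16642875]
```

View pics/s2.png

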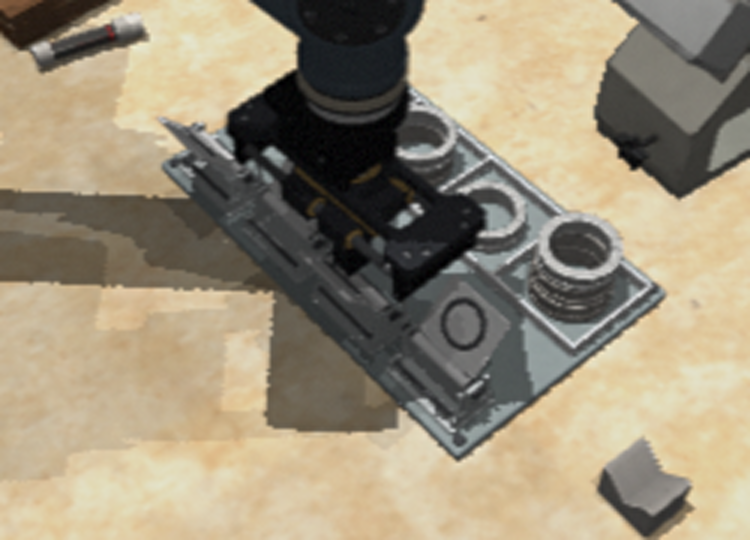

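The tag does not look fully over yet; it seems to stand upright against the fingers. I'm pushing on a little.

>>> play_rows(
  moves=[
    [[-6, 0, 0, 0, 0, 0], [-6, 0, 0, 0, 0, 0], [-6, 0, 0, 0, 0, 0], [0, 0, 0, 0, 0, 0], [0, 0, 0, 0, 0, 0]],
  ],
)

```text
time_s: 5.2
position: [0.5095, -0.2384, 0.0957]
tcp_rot: [[0.991, 0.133, 0.016], [0.133, -0.991, -0.004], [0.015, 0.006, -1.0]]
force: [13.4, 5.4, 2.0]
opening: 0.004
grasp_force: 6.0
```

>>> play_rows(
  moves=[
    [[0, 0, 0, 0, 0, 0], [5, 0, -30, 0, 0, 0], [0, 0, -45, 0, 0, 0], [0, 0, -30, 0, 0, 0], [0, 0, 0, 0, 0, 0]],
  ],
)

```text
time_s: 5.7
position: [0.5098, -0.2382, 0.2031]
tcp_rot: [[0.991, 0.137, 0.008], [0.137, -0.991, -0.006], [0.007, 0.007, -1.0]]
force: [-0.1, -0.1, -1.1]
opening: 0.005
grasp_force: 0.0
```

```bash
python3 - <<'E'
from h import *
c=bot.capture("scene");a=c["image"][150:300,210:430].copy();cv2.imwrite("pics/s3.png",cv2.resize(a,None,fx=3.5,fy=3.5,interpolation=cv2.INTER_CUBIC))
s=bot.read_state();print(s["position"],s["force"])
E
```

```text
[ 0.50843713 -0.2372675   0.20075864] [-0.14472845  1.26992695 -0.16725806]
```

View pics/s3.png

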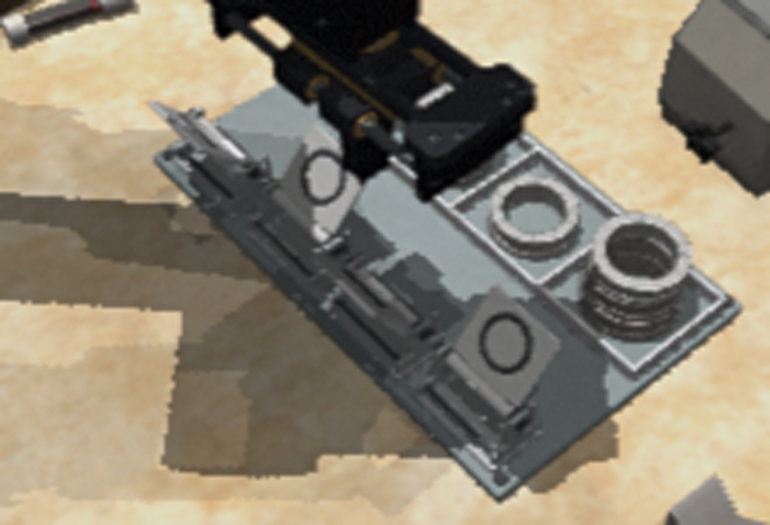

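Tag 2 is over: the tag second from the right no longer shows the ring, and the 13 N was it meeting its stop. Next is tag 3, with a shorter push.

>>> play_rows(
  moves=[
    [[29, -29, 0, 0, 0, 0], [29, -29, 0, 0, 0, 0], [30, -30, 0, 0, 0, 0], [0, 0, 0, 0, 0, 0], [0, 0, 0, 0, 0, 0]],
  ],
)

```text
time_s: 6.25
position: [0.5817, -0.1361, 0.1967]
tcp_rot: [[0.99, 0.139, -0.004], [0.139, -0.99, 0.001], [-0.004, -0.002, -1.0]]
force: [-0.5, -0.5, 0.2]
opening: 0.005
grasp_force: 0.0
```

>>> play_rows(
  moves=[
    [[0, 0, 30, 0, 0, 0], [0, 0, 30, 0, 0, 0], [0, 0, 30, 0, 0, 0], [0, 0, 19, 0, 0, 0], [0, 0, 0, 0, 0, 0]],
  ],
)

```text
time_s: 6.75
position: [0.5789, -0.1375, 0.0859]
tcp_rot: [[0.991, 0.134, -0.008], [0.135, -0.991, 0.003], [-0.008, -0.004, -1.0]]
force: [-0.9, 0.2, -0.2]
opening: 0.004
grasp_force: 0.0
```

>>> play_rows(
  moves=[
    [[-10, 0, 0, 0, 0, 0], [-10, 0, 0, 0, 0, 0], [-10, 0, 0, 0, 0, 0], [-8, 0, 0, 0, 0, 0], [-8, 0, 0, 0, 0, 0]],
  ],
)

```text
time_s: 7.25
position: [0.5363, -0.1438, 0.0903]
tcp_rot: [[0.991, 0.136, 0.001], [0.136, -0.991, -0.0], [0.001, 0.001, -1.0]]
force: [0.3, -0.0, -0.6]
opening: 0.008
grasp_force: 0.1
```

>>> play_rows(
  moves=[
    [[-6, 0, 0, 0, 0, 0], [-6, 0, 0, 0, 0, 0], [-5, 0, 0, 0, 0, 0], [-4, 0, 0, 0, 0, 0], [0, 0, 0, 0, 0, 0]],
  ],
)

```text
time_s: 7.75
position: [0.5157, -0.1464, 0.0894]
tcp_rot: [[0.991, 0.136, -0.001], [0.136, -0.991, 0.0], [-0.001, -0.0, -1.0]]
force: [-0.4, 0.1, -1.0]
opening: 0.011
grasp_force: 0.0
```

>>> play_rows(
  moves=[
    [[0, 0, 0, 0, 0, 0], [0, 0, -30, 0, 0, 0], [0, 0, -45, 0, 0, 0], [0, 0, -45, 0, 0, 0], [40, -20, 0, 0, 0, 0]],
  ],
)

```text
time_s: 8.25
position: [0.5546, -0.1245, 0.216]
tcp_rot: [[0.991, 0.132, 0.009], [0.132, -0.991, -0.006], [0.008, 0.007, -1.0]]
force: [2.8, -0.8, -0.8]
opening: 0.007
grasp_force: 0.0
```

>>> play_rows(
  moves=[
    [[45, -10, 0, 0, 0, 0], [45, -10, 0, 0, 0, 0], [45, -10, 0, 0, 0, 0], [0, 0, 0, 0, 0, 0], [0, 0, 0, 0, 0, 0]],
  ],
)

```text
time_s: 8.75
position: [0.683, -0.0723, 0.2085]
tcp_rot: [[0.99, 0.138, -0.002], [0.138, -0.99, 0.0], [-0.001, -0.0, -1.0]]
force: [0.1, -0.1, -0.9]
opening: 0.003
grasp_force: 0.0
```

```bash
python3 - <<'E'
from h import *
A=[]
c=bot.capture("scene");A.append(cv2.resize(c["image"][150:300,210:430],(770,525),interpolation=cv2.INTER_CUBIC))
cv2.imwrite("pics/s4.png",A[0])
c=bot.capture("top");cv2.imwrite("pics/t4.png",cv2.resize(c["image"][140:255,245:420],None,fx=4,fy=4,interpolation=cv2.INTER_CUBIC))
s=bot.read_state();print(s["position"],s["force"])
E
```

```text
[ 0.6815254  -0.07312115  0.20893677] [-0.2122798  -0.71439126 -0.66698419]
```

View pics/s4.png

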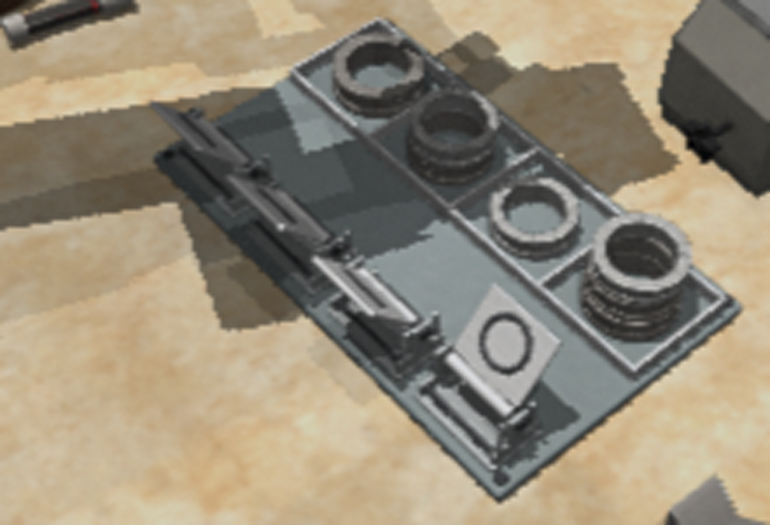

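View pics/t4.png

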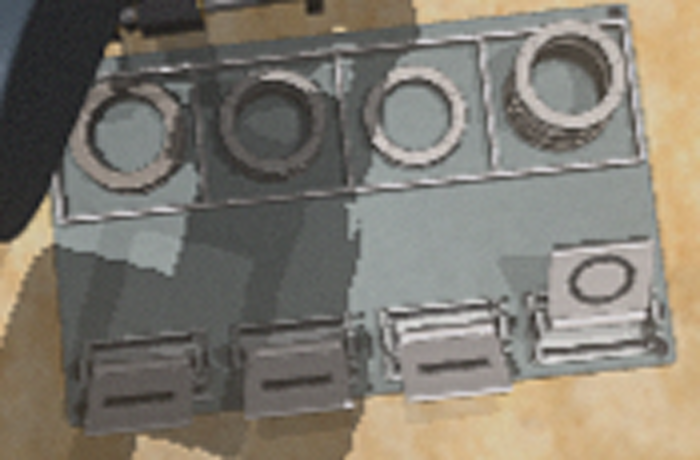

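The three left-hand tags now show the bar and lean towards the robot. The tag before the stack of three still shows the ring, and the rings have not moved. The arm is clear, so I'm handing in.

```bash
python3 -c "
from rig import bot
print(bot.hand_in())"
```

```text
the job is handed in; nothing more can be done
None
```

I flipped tags 2 and 3 to the bar face and left tags 1 (ring, full bin) and 4 (bar) alone; the last pictures show all four right and the rings in place. I've handed the job in, and no verdict came back.

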